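Tighten the culture jar's lid clamp with its ratchet handle

TASK

The culture jar's lid is on, but the clamp screw over it is still slack: tighten it clockwise with the ball-ended ratchet handle until it is firm, about 10 N of push at the ball. The gauge and the valve leave the handle only part of a turn, so when it runs out of room lift it off its teeth, swing it back, let it drop in and carry on. Leave the handle dropped fully into its teeth, the lid level in its place and the dishes, bottle and carton where they stand.

Things in the scene. Friction and masses are not known exactly. Their poses are not given: they have to be found in the camera images.
- jar: clear culture jar, 124 mm wide, plates inside, bolted to the counter, does not move; origin under its centre, z up. A steel yoke stands over the lid: bar 20 x 156 x 12 mm along this frame's y, top 178 mm above the counter; the clamp screw goes down through its middle.
- screw_axis (a point): point on the upright screw axis, fixed to the jar, 226.5 mm above the counter (the ball's height at the slackest). Right-hand screw: clockwise from above tightens, sinking 6 mm a turn. It runs with 2 to 3 N of push at the ball; 1 to 2.3 rad from the start its foot meets the lid, and 2.6 to 3.9 rad from the start it comes up firm on its shoulder. It stays where it is left.
- ball (a point): centre of the black ball, 26 mm across, on the end of the ratchet handle; it circles the screw axis at 85 mm radius, 226 mm above the counter (4 mm lower once tight). The handle is a dark round bar, 12 mm thick, rising gently from the hub to the ball. It has no stops of its own: only the gauge and valve stop it, lifted or not.
- hub (a point): centre of the handle's hub, 47 mm across, 23 mm high, on the screw. Under it 12 teeth, 30 degrees apart with 10 degrees of play, lock the handle to the screw. A spring holds it down: 5 N starts to lift it, 8 N for its full 10 mm (weight included). Free of the teeth above 4.5 mm it swings loosely. Let go, it drops into a gap, or rests on the tooth tops until turned a little further.
- gauge (a point): centre of the vacuum gauge on the lid, 50 mm from the screw axis: dial case 40 mm across, 22 mm thick, facing outwards, top 236 mm above the counter. It stops the handle when their bearings about the screw are within 35 degrees. From above, the handle's free sector runs clockwise from gauge to valve, on the robot's side of the jar.
- valve (a point): point on the axis of the needle valve on the lid, opposite the gauge, 50 mm from the screw axis: upright brass body 16 mm across under a black knob 24 mm across, top 228 mm above the counter. It stops the handle when their bearings about the screw are within 22 degrees.
- lid: loose aluminium lid, 132 mm across, 12 mm thick, carrying the gauge and the valve; origin at the centre of its underside, z up. Lugs astride the yoke's legs keep it from turning. While the clamp is slack, a hard push on the gauge or valve can rock it.
- foot: rubber-faced foot of the clamp screw, 22 mm across, under the yoke, pressing on the middle of the lid; its origin lies on the screw axis near the counter, so only its pressure on the lid matters: about 65 N when the screw is firm on its shoulder, 45 N some 0.45 rad before that.
- handle_lift (a joint): how far the handle is lifted off its seat in the teeth, m: 0 dropped fully in, about 0.004 resting on the tooth tops, 0.010 at the top of its travel.
- dishes: bystander: three clear culture dishes in a pile, 94 mm across, 48 mm high; origin under the centre.
- bottle: bystander: amber reagent bottle, 64 mm across, 125 mm high; origin under the centre.
- carton: bystander: cardboard carton, 75 x 120 x 50 mm; origin under the centre.

How it is judged:
By the outcome, as a careful person would: the job done as asked, in the order asked, and still so for the second after the job is handed in, with the robot touching nothing.
It also fails if it takes over 67 s, if anything falls off the work surface, if the arm or the gripper's body presses on something with over 40 N, if the wrist force passes 120 N, or if a joint passes its speed limit or range.

ROBOT

A 6-joint arm with a two-finger parallel gripper is mounted at the origin on the work surface. World frame = base frame: x ahead of the robot, y to its left, z up, the work surface at z = 0. Lengths are in m, angles in rad, forces in N, time in s.
With the tool pointing down it reaches from about 0.4 to 0.825 m from the base axis. Payload 7 kg.
Tool frame: the origin (TCP) lies on the centre line of the jaws, within the pads' length; the fingertips stand 8 mm ahead of it and the grasp point (between the pads) lies 11 mm behind it; z points along the fingers, y is the line along which they close (so a half turn about z gives the same grasp; the last joint's range is limited). The gripper opens to 88 mm and grips with 3 to 60 N. Pads are 19 mm wide; open, the fingers measure 130 mm over their backs; the gripper's body (78 mm by 193 mm) begins 47 mm behind the grasp point.
Start: joints at [1.608, 0.359, 0.012, 0, -1.224, -0.288], TCP at [0.168, 0.654, 0.235] pointing down, gripper open.
Joint ranges: [-3.07, 3.07], [-1.43, 2.12], [-1.02, 1.25], [-3.03, 1.67], [-3.05, -0], [-3.03, 3.03]. Speed limits (rad/s): [2.39, 2.39, 3.01, 3.14, 3.14, 3.14].

INTERFACE

Orientations are given as a unit quaternion [w, x, y, z].
In Python, from plant import r gives the robot as it stands. Calls block until the motion is done:
- r.move_ptp(position, orientation): joint-space move of the TCP to a pose.
- r.move_straight(position, frame=None, feed=0.15, threshold=None): straight line of the TCP; frame=None keeps the orientation; feed is the mean speed in m/s. With threshold (N) it stops when the force on the tool has changed by that much, and returns True; else False.
- r.move_j(angles): joint-space move.
- r.open_gripper() and r.clamp(squeeze=None): open the fingers fully, or close them until they stop; squeeze is the grip in N (None keeps the last).
- r.hold(seconds).
- r.ik(position, orientation): joint angles nearest the present ones, or None.
- r.get_image(name): name is "scene" or "top" or "wrist"; returns a dict with "pixels" (384x512x3 uint8, red, green, blue), "mtx" (3x3 intrinsics, pixels), "T" (4x4, takes a point from camera to world coordinates); the wrist camera has in their place "tool_from_camera" (4x4, takes a point from camera to tool coordinates, whose origin is the TCP and whose axes are the flange's). Camera axes: x right, y down, z forward; pixel columns grow to the right and rows downward; lengths in m; the calibration is good to about 2 mm. A picture is of the moment at which its call begins: read the wrist's pose just before it. There is no depth.
A pose or a line that the arm cannot do raises r.MotionError and nothing moves.
- r.close_job(): hands the job in; it is judged then, once.
Readings, each from a call of its own:
- r.current_t(): time.
- r.current_joint_pos(): joint angles.
- r.current_qvel(): joint speeds.
- r.current_joint_torque(): joint torques, N m.
- r.current_tcp_pos(): TCP position.
- r.current_tool_rot(): TCP orientation.
- r.current_ft_force(): force on the tool from outside, world axes, zero at the start.
- r.current_ft_torque(): the same for the moment, N m.
- r.current_opening(): finger opening in m.
- r.current_grasp_force(): force on a finger pad.
Only numpy, scipy, OpenCV 4.12 (cv2) and the standard library are available. Lean on these libraries where they do the work, as an engineer would, in place of code of your own. Each camera call takes 0.05 s, during which the arm holds its last target. There are 200 camera calls.

## Working session

There is one attempt and no reset: what is moved stays moved. The work goes in short steps, each a Python script; the robot and the scene stay as the last script left them, time stands still between calls to the robot, and variables do not carry over. Pictures are saved under pics/ and viewed, at most 10 in all, crops included, and the job is handed in when it is done.

```bash
ls; mkdir -p pics
python3 - <<'E'
from plant import r
import cv2,numpy as np
print(r.current_t())
for n in ("scene","top"):
    d=r.get_image(n); cv2.imwrite(f"pics/{n}0.png",d["pixels"][:,:,::-1]); np.savez(f"{n}0.npz",**d); print(n,d["mtx"].round(1).tolist(),d["T"].round(4).tolist())
E
```

```text
pics
0.0
scene [[439.6, 0.0, 254.1], [0.0, 439.6, 191.9], [0.0, 0.0, 1.0]] [[0.6431, 0.6623, -0.3845, 1.0602], [0.7657, -0.5642, 0.3087, -0.3524], [-0.0125, -0.493, -0.8699, 1.1333], [0.0, 0.0, 0.0, 1.0]]
top [[433.3, 0.0, 253.3], [0.0, 433.3, 193.2], [0.0, 0.0, 1.0]] [[-0.0243, -0.9896, 0.1417, 0.4057], [-0.9996, 0.0261, 0.0112, 0.0004], [-0.0148, -0.1414, -0.9898, 1.4911], [0.0, 0.0, 0.0, 1.0]]
```

View pics/scene0.png

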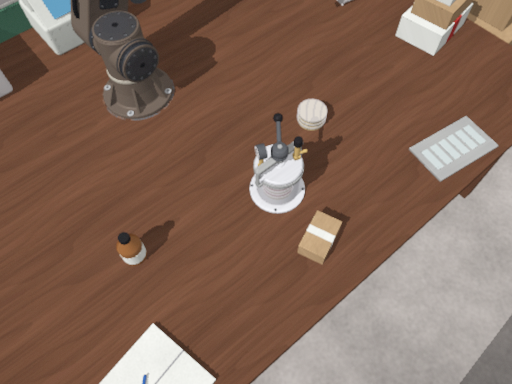

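View pics/top0.png

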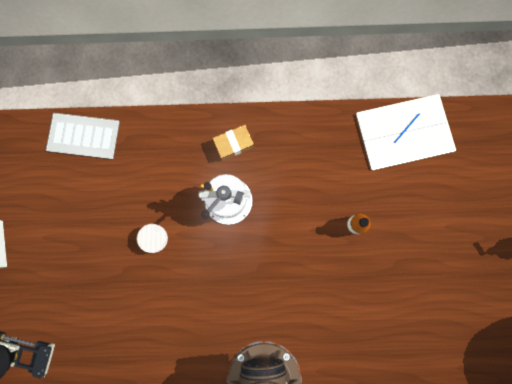

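The scene view shows the ball at about (278,118), hub (280,152), gauge (261,152) and valve (298,143). In the top view, the ball is near (206,215), hub (224,193), gauge (239,198) and valve (207,186). I'll enlarge both and triangulate.

```bash
cat > h.py <<'E'
import numpy as np,cv2
def ray(d,uv):
    v=np.linalg.inv(d["mtx"])@[uv[0],uv[1],1]; return d["T"][:3,3],d["T"][:3,:3]@v
def atz(d,uv,z):
    o,v=ray(d,uv); return (o+v*(z-o[2])/v[2]).round(4)
def two(a,ua,b,ub):
    A=[];B=[]
    for d,u in((a,ua),(b,ub)):
        o,v=ray(d,u); v=v/np.linalg.norm(v); P=np.eye(3)-np.outer(v,v); A.append(P);B.append(P@o)
    return np.linalg.lstsq(np.vstack(A),np.hstack(B),rcond=None)[0].round(4)
E
python3 - <<'E'
from h import *
s=dict(np.load("scene0.npz"));t=dict(np.load("top0.npz"))
for n,a,b,z in(("ball",(278,118),(206,215),.226),("hub",(280,152),(224,193),.21),("gauge",(261,152),(239,198),.22),("valve",(298,143),(207,186),.225)):
    print(n,two(s,a,t,b),atz(s,a,z),atz(t,b,z))
for n,b,z in(("dishes",(153,238),.048),("bottle",(363,223),.125),("carton",(234,142),.05)): print(n,atz(t,b,z))
c=lambda d,x,y:cv2.resize(np.ascontiguousarray(d["pixels"][y:y+75,x:x+65,::-1]),None,fx=6,fy=6,interpolation=cv2.INTER_CUBIC)
cv2.imwrite("pics/crop.png",np.hstack([c(s,245,105),c(t,190,165)]))
E
```

```text
ball [0.5276 0.1576 0.2257] [0.5292 0.1603 0.226 ] [0.5258 0.1549 0.226 ]
hub [0.5959 0.106  0.1934] [0.6053 0.1003 0.21  ] [0.5919 0.1024 0.21  ]
gauge [0.576  0.0593 0.2157] [0.5792 0.0591 0.22  ] [0.5743 0.0573 0.22  ]
valve [0.6146 0.1533 0.2108] [0.6217 0.146  0.225 ] [0.612  0.1513 0.225 ]
dishes [0.4705 0.3539 0.048 ]
bottle [ 0.4975 -0.3265  0.125 ]
carton [0.7904 0.0783 0.05  ]
```

View pics/crop.png

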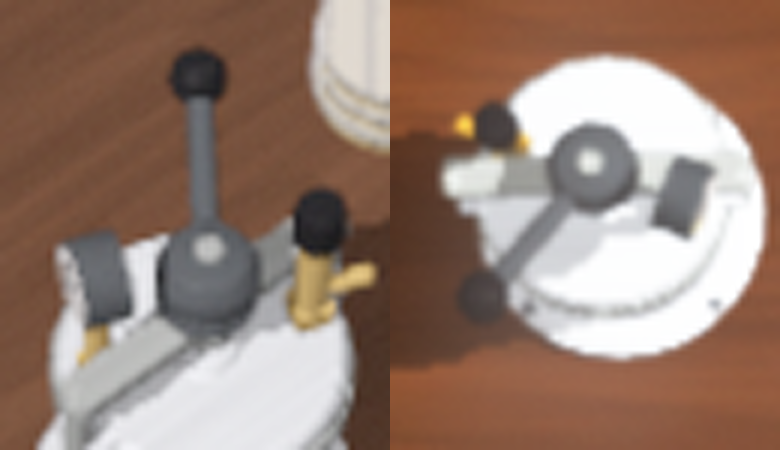

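Both measurements agree: gauge–valve distance is 99.5 mm and ball radius is 84 mm. The axis is at about (0.593, 0.104), with bearings of 141° for the ball, 67° for the valve and 247° for the gauge. I'll check IK over the sector and take a close look from above the ball.

```bash
cat >> h.py <<'E'
from scipy.spatial.transform import Rotation as R
def quat(b,s):
    y=s*np.array([-np.sin(b),np.cos(b),0]); z=np.array([0,0,-1.]); x=np.cross(y,z)
    return R.from_matrix(np.c_[x,y,z]).as_quat(scalar_first=True)
def pos(C,b,z,rad=.085): return np.array([C[0]+rad*np.cos(b),C[1]+rad*np.sin(b),z])
E
python3 - <<'E'
from plant import r
from h import *
C=(.593,.104)
for s in(1,-1):
    for b in(90,141,205):
        q=r.ik(pos(C,np.radians(b),.22),quat(np.radians(b),s)); print(s,b,None if q is None else np.round(q,2))
s=min((1,-1),key=lambda s:abs(r.ik(pos(C,np.radians(141),.22),quat(np.radians(141),s))[5]))
b=np.radians(141); r.move_ptp(pos(C,b,.33),quat(b,s))
p=r.current_tcp_pos();q=r.current_tool_rot();d=r.get_image("wrist")
T=np.eye(4);T[:3,:3]=R.from_quat(q,scalar_first=True).as_matrix();T[:3,3]=p
d["T"]=T@d["tool_from_camera"]; np.savez("w0.npz",**d); cv2.imwrite("pics/w0.png",d["pixels"][:,:,::-1])
print(s,r.current_t(),p,q,r.current_ft_force(),d["T"].round(3).tolist())
E
```

```text
1 90 [ 0.62  0.28 -0.13  0.   -1.16 -0.62]
1 141 [ 0.65  0.16 -0.29  0.   -1.12  0.24]
1 205 [ 0.51  0.11 -0.35  0.   -1.11  1.5 ]
-1 90 [ 0.62  0.28 -0.13  0.   -1.16  2.52]
-1 141 [ 0.65  0.16 -0.29  0.   -1.12 -2.9 ]
-1 205 [ 0.51  0.11 -0.35  0.   -1.11 -1.64]
1 2.3667 [0.526845   0.15823756 0.32973088] [ 1.17500628e-04  9.42814663e-01 -3.33317378e-01 -1.50559808e-04] [ 0.97097442  0.36612295 -0.69822523] [[-0.627, -0.75, -0.211, 0.584], [-0.779, 0.603, 0.171, 0.112], [-0.001, 0.272, -0.962, 0.479], [0.0, 0.0, 0.0, 1.0]]
```

View pics/w0.png

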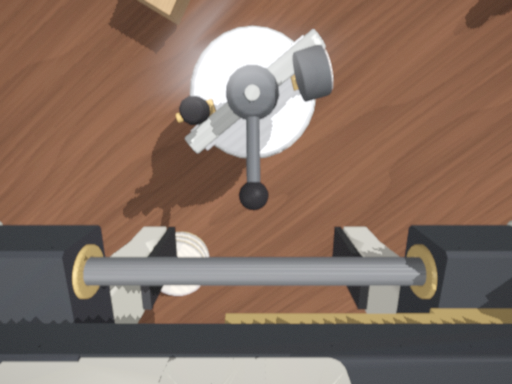

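The wrist view shows the ball at (254,195), the screw end at (252,92), the knob at (195,110) and the gauge at (313,72). I'll get the axis from these, then descend and grasp.

Run:
```python
from plant import r
from h import *
d=dict(np.load("w0.npz"))
B=atz(d,(254,195),.226);H=atz(d,(252,92),.215);V=atz(d,(195,110),.222);G=atz(d,(313,72),.222)
print(B,H,V,G,"BH",np.linalg.norm(B-H),"mid",(V+G)/2,np.linalg.norm(V-G))
for n,c in(("V",V),("G",G),("B",B)): print(n,np.degrees(np.arctan2(*(c-H)[1::-1])))
b=np.arctan2(*(B-H)[1::-1])
B2=(B[:2]+np.array([.527,.157]))/2
print("grasp at",B2,np.degrees(b))
zt=.226-.011
r.move_straight([*B2,.27],quat(b,1),feed=.15)
print(r.move_straight([*B2,zt],quat(b,1),feed=.08,threshold=8))
print(r.current_ft_force(),r.current_tcp_pos()); r.clamp(20); print(r.current_opening(),r.current_grasp_force(),r.current_ft_force(),r.current_tcp_pos(),r.current_t())
```

```text
[0.5271 0.1585 0.226 ] [0.5941 0.1067 0.215 ] [0.612  0.1515 0.222 ] [0.5754 0.0603 0.222 ] BH 0.08540046838279046 mid [0.5937 0.1059 0.222 ] 0.09827003612495519
V 68.22064431529692
G -111.95028459918949
B 142.29115940294312
grasp at [0.52705 0.15775] 142.29115940294312
False
[ 0.21988095 -0.32312205  0.07242067] [0.52738595 0.1578594  0.21548743]
0.02470505638098933 19.999988079071045 [ 0.69234172 -0.41451097  1.53598387] [0.52704759 0.15776527 0.21499486] 4.7667
```

```bash
cat >> h.py <<'E'
from plant import r
def F(b):
    f=r.current_ft_force(); c,s=np.cos(b),np.sin(b)
    return f[0]*-s+f[1]*c, f[0]*c+f[1]*s, f[2]     # push reaction (ccw), outward, up
def stroke(C,b,end,z,step=4,feed=.05,stop=9.5,rad=.085):
    """turn clockwise from bearing b to end (deg), sinking with the screw; stop at push `stop`"""
    b0=b; log=[]
    while b>end+.01:
        st=step if not log or log[-1][1]<6 else min(step,1)
        b=max(end,b-st); a=np.radians(b)
        r.move_straight(pos(C,a,z-.006*(b0-b)/360,rad),quat(a,1),feed=feed,threshold=12)
        f=F(a); log.append((round(b,1),*np.round(f,1)))
        if f[0]>stop: break
    for l in log: print(*l,end=" | ")
    z-=.006*(b0-b)/360
    print("\nb,z",b,round(z,5),r.current_tcp_pos().round(4) if hasattr(r.current_tcp_pos(),'round') else r.current_tcp_pos(),"t",r.current_t())
    return b,z
E
python3 - <<'E'
from h import *
print(F(np.radians(142)))
stroke((.594,.1055),142,98,.215)
E
```

```text
(np.float64(-0.09960902072633121), np.float64(-0.8007711591349398), np.float64(1.535983866608603))
138 -0.6 0.4 0.7 | 134 0.4 0.7 1.3 | 130 0.5 1.6 1.9 | 126 1.5 2.0 2.5 | 122 1.1 3.8 2.8 | 118 1.2 3.3 3.2 | 114 0.5 3.6 2.6 | 110 2.0 3.7 1.9 | 106 1.2 4.4 3.5 | 102 1.0 4.2 3.5 | 98 2.5 4.6 3.4 | 
b,z 98 0.21427 [0.5821 0.1897 0.2143] t 7.7
```

```bash
cat >> h.py <<'E'
def swing(C,b,to,z,step=8,lift=.0085):
    """back off 5 deg, lift clear of the teeth, swing to bearing `to`, lower"""
    a=np.radians(b+5); r.move_straight(pos(C,a,z),quat(a,1),feed=.05)
    f0=F(a); r.move_straight(pos(C,a,z+lift),feed=.06); f1=F(a); L=[]
    for c in np.linspace(b+5,to,int(np.ceil((to-b-5)/step))+1)[1:]:
        a=np.radians(c); r.move_straight(pos(C,a,z+lift),quat(a,1),feed=.09); L.append(np.round(F(a),1))
    f2=F(a); hit=r.move_straight(pos(C,a,z),feed=.05,threshold=14)
    print("seat",np.round(f0,1),"lift",np.round(f1,1),"end",np.round(f2,1),"down",hit,np.round(F(a),1),"t",r.current_t())
    print("swing",*L)
    return to,z
E
python3 - <<'E'
from h import *
C=(.594,.1065)
swing(C,98,98+95,.21427)
d=r.get_image("scene");np.savez("s1.npz",**d)
cv2.imwrite("pics/s1.png",cv2.resize(np.ascontiguousarray(d["pixels"][80:200,200:340,::-1]),None,fx=5,fy=5,interpolation=cv2.INTER_CUBIC))
E
```

```text
seat [0.  0.4 1.8] lift [-1.1 -2.4 -7.5] end [ 0.  -4.4 -6.7] down False [ 1.1 -4.9 -3.3] t 12.0083
swing [-1.1 -3.4 -7.4] [ 0.1 -5.1 -6.2] [ 0.8 -3.7 -7.1] [ 0.7 -4.2 -8. ] [ 0.8 -4.5 -8.1] [-0.2 -5.  -7.7] [ 1.5 -3.9 -7.7] [-0.1 -4.5 -6.7] [ 0.9 -4.2 -6.2] [-0.4 -4.6 -6.7] [ 1.1 -3.9 -6.7] [ 0.  -4.4 -6.7]
```

View pics/s1.png

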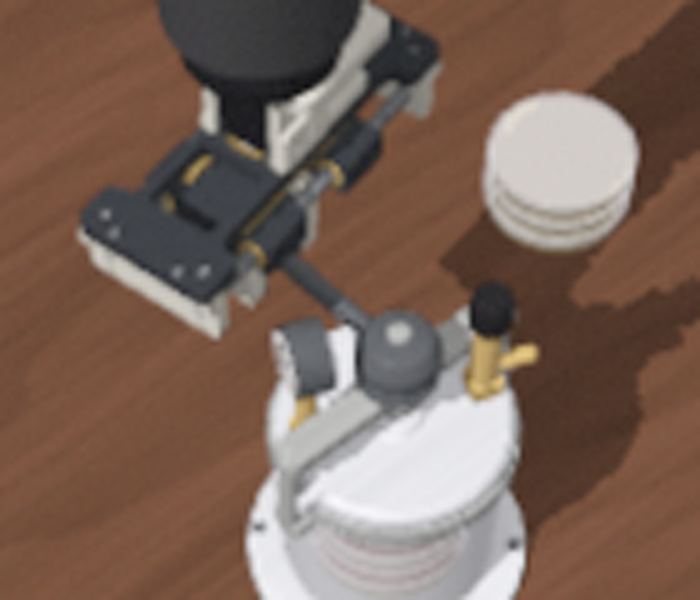

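The gripped handle is now swung back to the gauge side, and the valve, gauge and lid look unchanged. I'll release briefly so the handle drops fully in, then regrip and do the next stroke.

Run:
```python
from h import *
C=(.594,.1065)
r.open_gripper(); print(F(np.radians(193)),r.current_t()); r.clamp(20); print(F(np.radians(193)),r.current_opening(),r.current_t())
stroke(C,193,98,.21427,step=5,feed=.06)
```

```text
(np.float64(0.23364578317753848), np.float64(0.2421860482257029), np.float64(0.5915022363897046)) 13.2
(np.float64(0.4383532881483859), np.float64(0.15932405468111305), np.float64(-0.5657207354741045)) 0.024811055937050287 14.2167
188 1.0 0.3 0.7 | 183 0.7 1.2 1.7 | 178 0.5 1.8 1.1 | 173 0.9 1.3 1.8 | 168 1.4 2.4 3.5 | 163 1.0 2.7 3.5 | 158 2.0 2.5 3.5 | 153 1.0 3.2 4.1 | 148 2.1 3.1 5.1 | 143 1.9 3.1 4.7 | 138 2.4 4.0 6.0 | 133 2.9 5.1 4.5 | 128 1.8 4.2 5.8 | 123 2.8 4.6 5.5 | 118 2.7 4.1 4.9 | 113 2.7 4.3 5.4 | 108 3.2 4.4 6.0 | 103 2.5 2.6 5.6 | 98 4.1 3.6 5.5 | 
b,z 98 0.21269 [0.5826 0.1909 0.213 ] t 19.4417
```

Run:
```python
from h import *
C=(.5935,.1065)
b,z=swing(C,98,193,.2131)
r.open_gripper(); r.clamp(20); print(F(np.radians(193)),r.current_opening(),r.current_t())
stroke(C,193,98,z,step=4,feed=.06)
```

```text
seat [0.2 1.8 2.2] lift [-1.1  1.2 -7.1] end [ 0.9 -3.1 -8. ] down False [ 1.  -2.7 -3.3] t 23.7583
swing [-0.6 -0.5 -7.9] [-0.5 -0.9 -6.6] [-1.3 -0.4 -7.3] [ 0.4 -0.2 -7.2] [-1.2 -1.2 -7.9] [-0.9 -0.7 -6.7] [-0.7 -2.1 -6.5] [-0.1 -1.8 -7.4] [-0.6 -2.5 -6.2] [ 1.9 -2.6 -8.2] [ 1.2 -3.3 -7.9] [ 0.9 -3.1 -8. ]
(np.float64(-0.45583140162624625), np.float64(-0.20374557134472437), np.float64(0.7571246256083114)) 0.02417080887437962 25.9167
189 0.4 0.7 0.8 | 185 0.3 2.3 0.6 | 181 2.8 1.5 2.6 | 177 0.3 4.2 4.5 | 173 1.3 1.2 3.2 | 169 0.7 4.9 5.3 | 165 2.0 1.4 5.9 | 161 1.5 7.2 8.5 | 157 0.1 5.7 6.4 | 153 2.0 6.7 6.8 | 149 11.0 4.4 10.4 | 
b,z 149 0.21237 [0.5189 0.1484 0.2123] t 28.6667
```

The push jumped to 11 N, which could be the shoulder or the handle binding on the tooth tops. I'll release so it can drop in, regrip, and push on gently.

Run:
```python
from h import *
C=(.5935,.1065)
r.open_gripper(); a=np.radians(149); print(F(a)); 
d=r.get_image("wrist"); 
r.clamp(20); print(F(a),r.current_opening(),r.current_t())
stroke(C,149,133,.2124,step=2,feed=.05)
```

```text
(np.float64(-0.5959051058016385), np.float64(0.14602960589928912), np.float64(0.5086929495524963))
(np.float64(9.969159033593524), np.float64(5.158685912321154), np.float64(6.077467207551662)) 0.024662826241515497 30.875
147 14.6 4.6 8.8 | 
b,z 147 0.21237 [0.519  0.1495 0.212 ] t 31.125
```

The push is firm at 10–15 N after about 2.9 rad, which is within the shoulder window. I'll check that the handle is fully dropped by touching the top of the ball with closed fingers. Seated, that should be a TCP of about 0.244; on the tooth tops it would be about 0.248.

Run:
```python
from h import *
C=(.5935,.1065); a=np.radians(149)
r.open_gripper(); r.move_straight(pos(C,a,.262),quat(a,1),feed=.12)
d=r.get_image("scene")
r.clamp(5); print(r.current_opening(),r.current_t())
h=r.move_straight(pos(C,a,.236),feed=.02,threshold=2.5); print(h,r.current_tcp_pos(),F(a),r.current_t())
r.move_straight(pos(C,a,.27),feed=.15); r.open_gripper(); 
p=r.current_tcp_pos();q=r.current_tool_rot();d2=r.get_image("wrist")
cv2.imwrite("pics/w2.png",d2["pixels"][:,:,::-1]);print(r.current_t())
cv2.imwrite("pics/s2.png",cv2.resize(np.ascontiguousarray(d["pixels"][80:200,200:340,::-1]),None,fx=5,fy=5,interpolation=cv2.INTER_CUBIC))
```

```text
0.0004227323474522778 34.3083
True [0.52065115 0.15021944 0.24317481] (np.float64(0.2012324025230433), np.float64(0.5951503811167911), np.float64(4.046111409239799)) 35.2083
37.0333
```

View pics/w2.png

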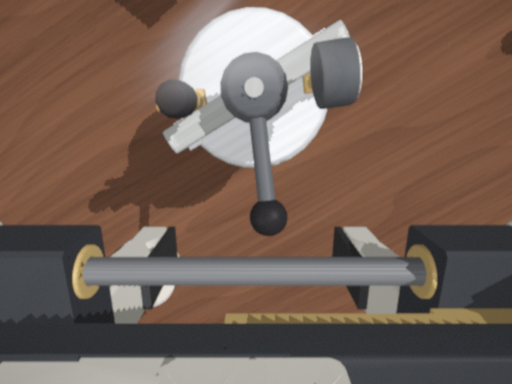

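View pics/s2.png

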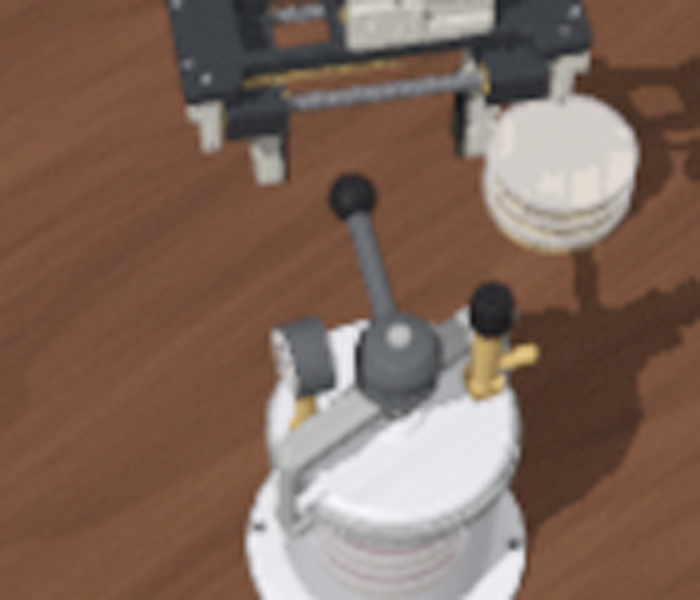

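The touch puts the ball centre at z = 0.222, so the handle is fully down. Nothing else has moved. The ball now rests at about 155°, within the tooth play. I'll regrip it and push once more to confirm it is firm with the teeth seated.

Run:
```python
from h import *
C=(.5935,.1065); b=154.; a=np.radians(b)
r.move_straight(pos(C,a,.2115),quat(a,1),feed=.1,threshold=8)
r.clamp(20); print(F(a),r.current_opening(),r.current_t())
for i in range(24):
    b-=1; a=np.radians(b); r.move_straight(pos(C,a,.2115),quat(a,1),feed=.04,threshold=12)
    p=r.current_tcp_pos(); f=F(a); print(b,round(np.degrees(np.arctan2(p[1]-C[1],p[0]-C[0])),1),np.round(f,1))
    if f[0]>9.5: break
print(r.current_t())
```

```text
(np.float64(1.3471769923574968), np.float64(0.8857427575768484), np.float64(1.0163173397585639)) 0.0243913583281461 38.7917
153.0 153.2 [1.7 0.9 1.5]
152.0 152.4 [4.5 2.1 2.6]
151.0 151.7 [6.3 0.6 2.8]
150.0 151.1 [8.4 0.3 3.8]
149.0 150.5 [10.4 -0.5  4.7]
40.0417
```

It is firm at the same bearing as before: the push rises stiffly to 10.4 N and nothing creeps. I'll ease off, release, retreat and check.

Run:
```python
from h import *
C=(.5935,.1065); a=np.radians(153)
r.move_straight(pos(C,a,.2115),quat(a,1),feed=.04); r.open_gripper()
r.move_straight(pos(C,a,.30),feed=.15); r.move_straight(pos(C,a,.30,.2),feed=.2); r.hold(.3)
d=r.get_image("scene")
cv2.imwrite("pics/s3.png",cv2.resize(np.ascontiguousarray(d["pixels"][80:280,90:370,::-1]),None,fx=2.8,fy=2.8,interpolation=cv2.INTER_CUBIC)); print(r.current_t(),r.current_ft_force())
```

```text
43.3 [-0.52311005 -0.59812994 -0.38323839]
```

View pics/s3.png

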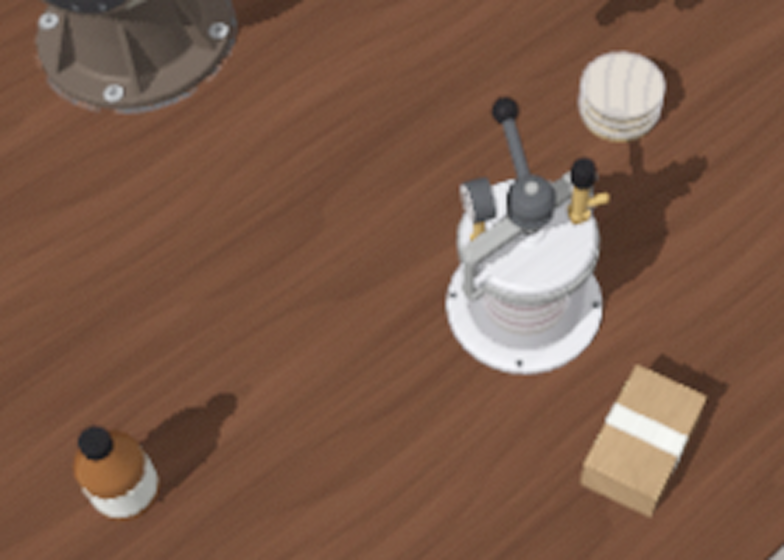

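The view shows the lid level, the ball at crop (505,110) and the handle down. The dishes, bottle and carton are where they stood, and the robot is clear.

```bash
python3 -c "
from plant import r
print(r.close_job())"
```

```text
the job is handed in; nothing more can be done
None
```

The clamp screw is firm at 10.4 N on the final push (an earlier push peaked at 14.6 N), the handle is fully down in its teeth, the lid looks level and the dishes, bottle and carton unmoved; I handed the job in at about 43 s, verdict not shown.

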